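Clip the bottle holder onto the vortex mixer and load the bottle

ROBOT

A 6-joint arm with a two-finger parallel gripper is mounted at the origin on a cart in front of the work surface, level with it; the furniture and walls round the work are solid. World frame = base frame: x ahead of the robot, y to its left, z up, the work surface at z = 0. Lengths are in m, angles in rad, forces in N, time in s.
With the tool pointing down it reaches from about 0.375 to 0.9 m from the base axis. Payload 3.1 kg.
Tool frame: the origin (TCP) lies at the centre of the arm's flange, where the gripper is bolted on; the fingertips stand robot.tip_extent ahead of it and the grasp point (between the pads) lies 164 mm ahead of it (robot.tip_extent is the distance from the TCP to the fingertips, in m); z points along the fingers, y is the line along which they close (so a half turn about z gives the same grasp; the last joint's range is limited). The gripper opens to 87 mm and grips with 3 to 60 N. Pads are 19 mm wide; open, the fingers measure 117 mm over their backs; the gripper's body (75 mm by 190 mm) begins 51 mm behind the grasp point.
Start: joints at [1.02, 0.527, 1.433, -0, 1.181, -0.178], TCP at [0.228, 0.582, 0.405] pointing down, gripper open.
Joint ranges: [-3.08, 3.08], [-0.75, 2.2], [0.22, 2.44], [-1.43, 4.57], [0, 2.65], [-2.85, 2.85]. Speed limits (rad/s): [2.79, 2.79, 3.14, 3.14, 3.14, 3.14].

INTERFACE

Orientations are given as a unit quaternion [x, y, z, w].
In Python, from rig import get_obs, camera, hand_in, cut_out, robot gives the robot as it stands.
- The arm moves only by the tool step_arm, never from a script. Its argument "rows" is a list of rows, each a list of 6 numbers: the shift along the world's x, y, z in m, then the turn, a rotation vector about the world's x, y, z in degrees. A call has 1 to 12 rows; each row shifts and turns the commanded pose from where the row before left it; what a row does not reach is not made up. A row lasts 1/8 s, in which the tool goes at most 62.5 mm and 10.7 degrees, less where a joint would pass 70% of its speed; a pose out of reach is approached as far as the arm can. A call is refused whole if a number of a shift passes 0.0625 or a number of a turn 10.7, either way. A call with a gripper value outside its range is refused whole. "jaw" is the finger opening in m, from 0 to 0.087, set as the call begins (left out, the last holds). The fingers move at their own pace and stop on an object; "squeeze" is the grip in N (left out, the last holds). Time passes only in rows, so rows that do not move let the fingers close. It gives the time, the measured TCP pose, the force, the opening and the grip force at its end, in the units of the state.
- get_obs(): the state, without advancing time (a new reading comes with each control period).
- camera(name): name is "scene" or "top" or "wrist"; returns a dict with "pixels" (384x512x3 uint8, blue, green, red), "depth" (384x512 float32, m along the optical axis (not along the pixel's ray), 0 where there is no reading), "fov_y" (degrees; the focal length in pixels is half the picture's height over the tangent of half this angle, whatever the lens; pixels are square), "cx", "cy" (the principal point, pixels), "k1" (the pictures are not rectified: a ray, as slopes to the right and down, at radius r is drawn at 1 + k1 r^2 times it, then the intrinsics apply), "extrinsics" (4x4, takes a point from camera to world coordinates); the wrist camera has in their place "mount" (4x4, takes a point from camera to tool coordinates, whose origin is the TCP and whose axes are the flange's). Camera axes: x right, y up, looking along -z (the intrinsics and any distortion apply to the point x, -y, -z); pixel columns grow to the right and rows downward; lengths in m; the calibration is good to about 2 mm. A picture is of the moment at which its call begins: read the wrist's pose just before it.
- hand_in(): hands the job in; it is judged then, once.
Trained networks look in the newest picture that a camera, given by its name, has taken for a name from the list of things; names that differ only in an ending like _2 or _b are one class to them, and where a whole thing is asked for, a point or a joint stands for the part that bears it (a point fixed in the world has none). Each returns a list of dicts, best first, with "confidence" (0 to 1); they miss things now and then, are a little off and sometimes report something else, mostly with a low value. They report only what shows in the picture. A call takes as long as a camera call. They do not tell look-alikes from the thing itself.
- cut_out(label, camera): "region" (384x512 bool, what is visible of it) and "extent" ([centre column, centre row, width, height] in pixels, round what is visible of it).
The state is a dict: "time": time; "q": joint angles; "joint_velocities": joint speeds; "joint_torque": joint torques, N m; "position": TCP position; "tool_rot": TCP orientation; "ft_force": force on the tool from outside, world axes, zero at the start; "moment": the same for the moment, N m; "grip_width": finger opening in m; "grip_force": force on a finger pad.
Only numpy, scipy, OpenCV 4.12 (cv2) and the standard library are available. Lean on these libraries where they do the work, as an engineer would, in place of code of your own. Each camera call takes 0.05 s, during which the arm holds its last target. There are 200 camera calls.

TASK

Fit the loose bottle holder onto the vortex mixer: push it straight down over the two snap hooks of the mixer's head until both sides click and it sits flat, pressing firmly but never ramming the rubber-mounted head. Then stand the large amber bottle upright in the holder's cup, fully down, and let go, leaving everything else where it stands.

Things in the scene. Friction and masses are not known exactly. Their poses are not given: they have to be found in the camera images.
- mixer: Bench vortex mixer, white housing 146x134x66 mm on suction feet (does not move), switched off. Origin: centre of its underside; x points from its front (speed knob) to its back, z up. On top, on a black rubber mount, an aluminium head plate 76 (x) x 122 (y) mm, 11 thick, level, turned like the housing. The head hardly gives when pressed.
- head_nominal (a point): Point 90 mm above the mixer's underside, on its axis: nominal centre of the head's top face. Fixed to the housing. The head's height is adjustable and not measured: its true top face is up to 4 mm above or below this point, so feel for it. Pushing the holder home takes about 12 to 20 N in all, then drops as it clicks; over 25 N on the head harms the mount.
- hook_left (a joint): Black plastic cantilever hook at y = +45.5 mm of the mixer. Value: its bend inward (towards the mixer's axis), rad; 0 relaxed, about 0.15 while the holder's window edge passes the barb, back under 0.02 once it has clicked. Hook 18 mm wide (x); stem from y 44 to 47.5; barb points outward to y 51.7, its underside 6.4 mm above the head; tapers to its tip (x -5 to 5, y 44 to 46) 20 mm above the head.
- hook_right (a joint): The same hook mirrored, at y = -45.5 mm of the mixer. Value: its bend inward, rad; 0 relaxed, back under 0.02 once clicked.
- holder: Loose grey clip-on bottle holder, 0.15 kg, upright on the bench. Origin: centre of its underside. Plate 72 (x) x 118 (y) x 6 mm; a window 23 (x) mm wide at each end, from y 37 to 48.7 mm (both signs), through which a hook passes. Round cup in the middle: outside diameter 62, two flat ribbed grip faces at x = +-32 mm (y -13 to 13, z 8 to 35), so 64 mm across. May go on either way round.
- cup_rim (a point): Centre of the mouth of the holder's cup, 40 mm above the holder's underside. Cup bore 56 mm diameter, floor 8 mm above the underside (32 mm deep).
- bottle: The large amber bottle with a dark screw cap: body diameter 52 mm, 102 mm tall, 0.16 kg, upright. Origin: centre of its underside. Cap diameter 28 mm, z 88 to 102; the body is cylindrical from about z 5 to z 60.
- small_bottle: Bystander: small amber bottle with a blue cap, 41x46x84 mm. Origin: centre of its underside.
- dish: Bystander: glass petri dish with cotton wool, 89 mm diameter, 22 mm tall. Origin: centre of its underside.
- pen: Bystander: white and blue marker lying flat, 14x132x17 mm, long along its y. Origin: centre of its underside.
- cup: Bystander: white porcelain cup, 45 mm diameter, 50 mm tall. Origin: centre of its underside.
Things that resemble listed ones, but are neither listed nor needed, are in the scene too. Leave any red look-alike of the bottle alone.

How it is judged:
On the way:
1. the holder is pushed home: both hooks have sprung back over it and it sits level on the head (value of joint each of hook_left, hook_right below 0.03 rad and z of holder in the frame of head_nominal below 0.0049 m and angle between holder's own z axis and vertical below 0.03 rad and horizontal distance between holder and mixer below 0.006 m), for 0.2 s.
At the end, for the whole second after the job is handed in: Both hooks back within 0.03 rad of relaxed; holder level within 0.03 rad, less than 4.9 mm above the nominal head face, centred on the mixer within 6 mm; large bottle in the cup, upright within 0.08 rad, centred within 5 mm, less than 2.5 mm above the cup's floor; both at rest (all of step 1 and horizontal distance between bottle and holder below 0.005 m and z of bottle in the frame of holder below 0.0105 m and angle between bottle's own z axis and vertical below 0.08 rad and linear speed of each of bottle, holder below 0.02 m/s); the robot touches nothing.
It fails at once if the holder is pressed onto the mixer with more than 32 N (contact force between holder and mixer above 32 N).
It fails at once if the large bottle tips over (angle between bottle's own z axis and vertical above 0.6 rad).
It fails at once if a bystander (small bottle, petri dish, marker or porcelain cup) is moved by more than 30 mm (distance of any of small_bottle, dish, pen, cup from where it was at the start of the episode above 0.03 m).
It also fails if it takes over 45 s, if anything falls off the work surface, if the arm or the gripper's body presses on something with over 40 N, if the wrist force passes 120 N, or if a joint passes its speed limit or range.

## Working session

There is one attempt and no reset: what is moved stays moved. The work goes in short steps, Python scripts to look and compute and a tool call to move; the robot and the scene stay as the last step left them, time stands still between calls to the robot, and variables do not carry over. Pictures are saved under pics/ and viewed, at most 13 in all, crops included, and the job is handed in when it is done.

Besides the shell and the picture viewer there is one more tool, called after "Request:" as name(argument=value, ...) on one line, values as JSON. step_arm: Moves the arm, as the interface text tells. Its arguments: {"type":"object","properties":{"rows":{"type":"array"},"jaw":{"type":"number"},"squeeze":{"type":"number"}},"required":["rows"]}

```bash
mkdir -p pics; ls
cat > h.py <<'E'
import numpy as np, cv2
from rig import get_obs, camera, hand_in, cut_out, robot
from scipy.spatial.transform import Rotation as R
def shot(n):
    o=get_obs(); c=camera(n)
    if 'extrinsics' in c: T=np.array(c['extrinsics'])
    else:
        W=np.eye(4); W[:3,:3]=R.from_quat(o['tool_rot']).as_matrix(); W[:3,3]=o['position']; T=W@np.array(c['mount'])
    h,w=c['depth'].shape; f=h/2/np.tan(np.radians(c['fov_y'])/2)
    K=np.array([[f,0,c['cx']],[0,f,c['cy']],[0,0,1.]]); D=np.array([c['k1'],0,0,0,0.])
    v,u=np.mgrid[:h,:w].astype(np.float32)
    r=cv2.undistortPoints(np.stack([u.ravel(),v.ravel()],1)[:,None],K,D).reshape(h,w,2)
    d=c['depth']; P=np.stack([r[...,0]*d,-r[...,1]*d,-d],-1)@T[:3,:3].T+T[:3,3]
    P[d<=0]=np.nan
    return c['pixels'],P,T,K,D,r
E
python3 - <<'E'
from h import *
print(robot, get_obs())
ims=[]
for n in ("scene","top"):
    im,P,T,K,D,r=shot(n); np.savez(f'{n}.npz',im=im,P=P,T=T)
    print(n,K[0,0],D[0],T.round(3).tolist())
    ims.append(im)
    for l in ("mixer","holder","bottle","small_bottle","dish","pen","cup","hook_left","cup_rim"):
        for x in cut_out(l,n):
            Q=P[x['region']]; print(l,round(x['confidence'],2),np.round(x['extent']),np.nanmedian(Q,0).round(3),np.nanpercentile(Q,2,axis=0).round(3),np.nanpercentile(Q,98,axis=0).round(3))
    cv2.imwrite(f'pics/{n}0.png',cv2.resize(im,(800,600),interpolation=cv2.INTER_CUBIC))
E
```

```text
pics
<Robot object at 0x7faf0095fe00> {'time': 0.0, 'q': array([ 1.01949675e+00,  5.28464994e-01,  1.43388629e+00,  9.99539492e-06,
        1.18141417e+00, -1.78488238e-01]), 'joint_velocities': array([-8.75012409e-04, -8.99639740e-04,  2.11684023e-04,  1.86926748e-03,
        3.78001636e-04,  2.40486281e-06]), 'joint_torque': array([-8.89618491e-05, -4.40038633e+01, -1.76595211e+01,  6.31274306e-02,
        5.81693533e-02, -1.81903984e-04]), 'position': array([0.22743033, 0.58178598, 0.40377703]), 'tool_rot': array([ 1.85329795e-01,  9.82675779e-01, -1.01322436e-03, -3.91999433e-04]), 'ft_force': array([ 0.0080707 , -0.0761293 ,  0.31849314]), 'moment': array([-0.0026882 ,  0.02596408, -0.0051856 ]), 'grip_force': 0.0, 'grip_width': 0.0871159611179995}
scene 432.6216658068001 -0.031191937074410297 [[0.638, 0.367, -0.677, -0.398], [-0.77, 0.291, -0.568, -0.854], [-0.011, 0.883, 0.468, 0.741], [0.0, 0.0, 0.0, 1.0]]
mixer 0.82 [227. 198.  52.  41.] [0.505 0.054 0.064] [0.454 0.013 0.004] [0.605 0.135 0.1  ]
holder 0.62 [182. 198.  30.  25.] [0.472 0.236 0.018] [0.436 0.195 0.003] 
[... 972 characters left out ...]

holder 0.73 [158. 208.  35.  27.] [0.482 0.256 0.008] [ 0.436  0.202 -0.002] [0.527 0.314 0.043]
bottle 0.75 [246. 159.  14.  15.] [ 0.655 -0.063  0.069] [ 0.638 -0.087  0.001] [ 0.691 -0.039  0.106]
small_bottle 0.44 [256. 180.  12.  13.] [ 0.588 -0.101  0.058] [ 0.573 -0.12   0.019] [ 0.606 -0.084  0.087]
dish 0.72 [278. 162.  28.  20.] [ 0.66  -0.188  0.005] [ 0.625 -0.227 -0.003] [ 0.698 -0.147  0.022]
pen 0.65 [211. 229.  27.  22.] [0.412 0.06  0.014] [ 0.364  0.024 -0.   ] [0.441 0.114 0.02 ]
cup 0.4 [277. 198.  14.  13.] [ 0.516 -0.18   0.009] [ 0.495 -0.199 -0.   ] [ 0.534 -0.157  0.053]
cup_rim 0.9 [156. 207.  40.  31.] [0.482 0.254 0.009] [ 0.438  0.2   -0.   ] [0.525 0.313 0.043]
```

Run:
```python
import numpy as np,cv2
a=np.load('scene.npz')['im'];b=np.load('top.npz')['im']
A=cv2.resize(a[160:310,150:410],(780,450),interpolation=cv2.INTER_CUBIC); cv2.imwrite('pics/a.png',A)
B=cv2.resize(b[130:290,120:400],(800,457),interpolation=cv2.INTER_CUBIC); cv2.imwrite('pics/b.png',B)
```

```text
(no output)
```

View pics/a.png

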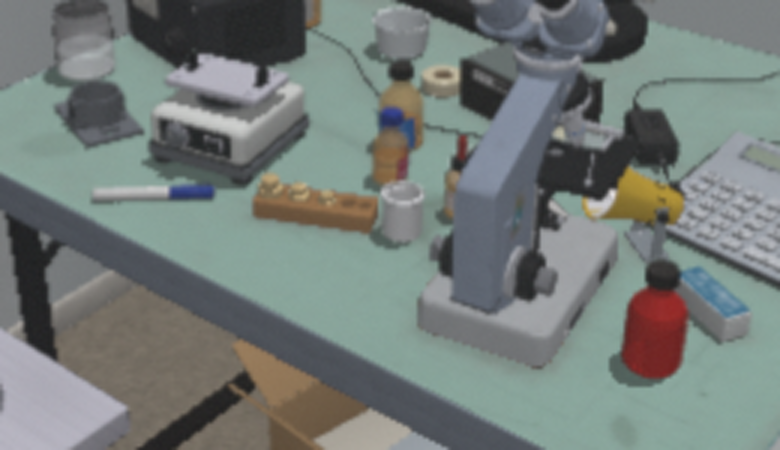

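View pics/b.png

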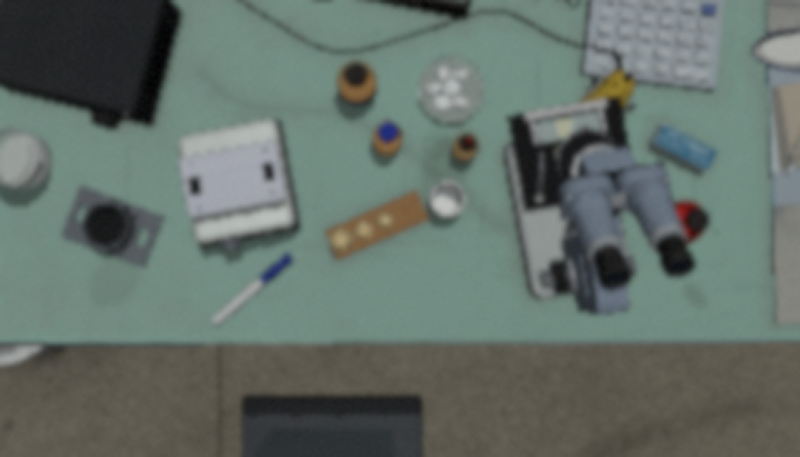

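The large amber bottle with dark cap is at crop a (400,105) / crop b (357,83). The look-alikes are the red bottle at a (655,320), the small dark-capped amber bottle at b (465,148) and the blue-capped small bottle at b (388,140). The holder is at b (110,228) and the mixer at b (235,180). I'll look closer with the wrist camera.

Request:
step_arm(rows=[[0.03, -0.045, 0, 0, 0, 0], [0.03, -0.045, 0, 0, 0, 0], [0.03, -0.045, 0, 0, 0, 0], [0.03, -0.045, 0, 0, 0, 0], [0.03, -0.045, 0, 0, 0, 0], [0.03, -0.045, 0, 0, 0, 0], [0.03, -0.045, 0, 0, 0, 0], [0, 0, 0, 0, 0, 0]])

```text
time: 2.0
position: [0.4399, 0.2644, 0.405]
tool_rot: [0.188, 0.982, 0.0, 0.001]
ft_force: [-0.1, 0.3, -1.6]
grip_width: 0.0867
grip_force: 0.0
```

Run:
```python
from h import *
o=get_obs();print(o['time'],o['position'],robot.tip_extent)
print(R.from_quat(o['tool_rot']).as_matrix().round(3).tolist())
c=camera('wrist');print(np.array(c['mount']).round(3).tolist(),c['fov_y'])
im,P,T,K,D,r=shot('wrist');np.savez('w1.npz',im=im,P=P,T=T)
for l in ("mixer","holder","hook_left","bottle","pen","cup_rim"):
    for x in cut_out(l,'wrist'):
        Q=P[x['region']]; print(l,round(x['confidence'],2),np.round(x['extent']),np.nanmedian(Q,0).round(3),np.nanpercentile(Q,2,axis=0).round(3),np.nanpercentile(Q,98,axis=0).round(3))
cv2.imwrite('pics/w1.png',im)
```

```text
2.0 [0.43987887 0.2643931  0.40500943] 0.1822
[[-0.929, 0.37, 0.002], [0.37, 0.929, -0.0], [-0.002, 0.0, -1.0]]
[[-0.001, 0.954, 0.301, 0.081], [1.0, 0.001, 0.001, 0.001], [0.001, 0.301, -0.954, 0.02], [0.0, 0.0, 0.0, 1.0]] 59.981755606197794
mixer 0.8 [163. 282. 122. 139.] [0.527 0.12  0.065] [0.453 0.061 0.015] [0.598 0.156 0.107]
holder 0.82 [266. 201. 100.  65.] [0.48  0.255 0.007] [0.437 0.199 0.003] [0.526 0.313 0.04 ]
hook_left 0.58 [169. 314.  17.  13.] [0.528 0.133 0.108] [0.439 0.129 0.095] [0.536 0.221 0.255]
pen 0.56 [101. 188.  43.  97.] [0.396 0.077 0.013] [0.356 0.027 0.004] [0.441 0.121 0.017]
cup_rim 0.8 [262. 199. 100.  68.] [0.48  0.256 0.007] [0.437 0.199 0.001] [0.525 0.314 0.04 ]
```

View pics/w1.png

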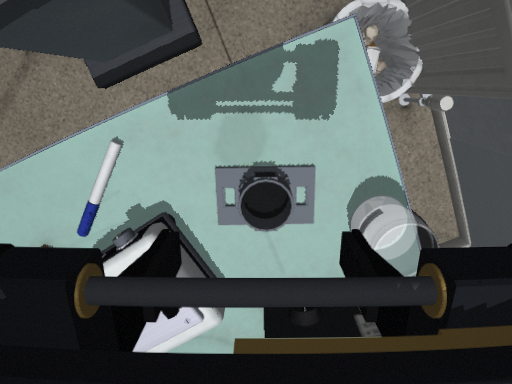

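The wrist picture shows the holder at (266,195) with its long side nearly along the image's horizontal. The mixer at (165,285) is partly hidden by the gripper, the pen is at (100,188) and the jar at (385,220). I'll fit the holder and mixer poses from the point clouds.

```bash
cat > fit.py <<'E'
from h import *
def circ(Q):
    A=np.c_[2*Q,np.ones(len(Q))];s=np.linalg.lstsq(A,(Q**2).sum(1),rcond=None)[0];return s[:2],np.sqrt(s[2]+s[0]**2+s[1]**2)
def slab(P,c,rad,z0,z1):
    m=(np.hypot(P[...,0]-c[0],P[...,1]-c[1])<rad)&(P[...,2]>z0)&(P[...,2]<z1);return P[m]
def rect(Q):
    Q=Q[:,:2];(cx,cy),(w,h),a=cv2.minAreaRect((Q*1000).astype(np.float32))
    if w>h:w,h,a=h,w,a+90
    return round(cx,1),round(cy,1),round(w,1),round(h,1),round((a+90)%180-90,1) # a: angle of short side (x)
def holder(P,c):
    Q=slab(P,c,.08,.004,.009);print('plate',len(Q),rect(Q),np.median(Q[:,2]))
    Q=slab(P,c,.045,.036,.05);cc,r=circ(Q[:,:2]);print('rim',len(Q),cc.round(4),r.round(4),rect(Q),np.percentile(Q[:,2],[50,95]).round(4))
def mixer(P,c):
    Q=slab(P,c,.085,.083,.098);print('head',len(Q),rect(Q),np.percentile(Q[:,2],[5,50,95]).round(4))
    Q=slab(P,c,.085,.1025,.125);print('hooks',len(Q))
    if len(Q)>6:
        _,l,ce=cv2.kmeans(Q.astype(np.float32),2,None,(3,30,1e-4),5,0)
        print(ce.round(4).tolist(),ce.mean(0).round(4),np.linalg.norm((ce[0]-ce[1])[:2]).round(4),'y-dir deg',np.degrees(np.arctan2(*(ce[0]-ce[1])[[1,0]])).round(1))
if __name__=='__main__':
    for n in('scene','top','w1'):
        P=np.load(n+'.npz')['P'];print(n);holder(P,(.481,.257));mixer(P,(.53,.087))
E
python3 fit.py; python3 -c "
from h import *;print(get_obs()['q'].round(3))"
```

```text
scene
plate 153 (477.3, 262.2, 133.5, 145.5, -50.9) 0.006295790317652039
rim 69 [0.4806 0.2552] 0.0298 (480.1, 256.2, 61.8, 64.4, -12.6) [0.0398 0.0436]
head 409 (535.0, 84.6, 79.7, 122.5, 10.7) [0.0872 0.0936 0.0966]
hooks 29
[[0.5435000061988831, 0.03920000046491623, 0.10830000042915344], [0.5250999927520752, 0.13050000369548798, 0.10869999974966049]] [0.5343 0.0849 0.1085] 0.0931 y-dir deg -78.6
top
plate 338 (481.0, 258.3, 143.9, 150.0, 39.8) 0.006215753927955148
rim 61 [0.4814 0.2552] 0.03 (481.4, 255.1, 60.2, 62.5, -70.2) [0.0406 0.0457]
head 707 (535.9, 88.8, 76.2, 121.9, 11.1) [0.0889 0.0927 0.0965]
hooks 24
[[0.5264000296592712, 0.13279999792575836, 0.10809999704360962], [0.5426999926567078, 0.04149999842047691, 0.10790000110864639]] [0.5345 0.0872 0.108 ] 0.0928 y-dir deg 100.1
w1
plate 3792 (481.7, 255.4, 72.9, 117.2, -20.6) 0.006379768683435205
rim 521 [0.4813 0.2561] 0.0292 (481.5, 256.0, 60.9, 61.1, 59.7) [0.0396 0.041 ]
head 1478 (553.1, 103.8, 35.5, 93.5, 10.5) [0.0911 0.0926 0.0937]
hooks 150
[[0.5248000025749207, 0.13099999725818634, 0.1103999987244606], [0.5307999849319458, 0.13459999859333038, 0.10660000145435333]] [0.5278 0.1328 0.1085] 0.0069 y-dir deg -149.0
[ 0.332  0.377  1.711  0.     1.054 -0.868]
```

Request:
step_arm(rows=[[0.0167, -0.0357, 0, 0, 0, -9.6], [0.0167, -0.0357, 0, 0, 0, -9.6], [0.0167, -0.0357, 0, 0, 0, -9.6], [0.0167, -0.0357, 0, 0, 0, -9.6], [0.0167, -0.0357, 0, 0, 0, -9.6], [0.0167, -0.0357, 0, 0, 0, -9.6], [0, 0, 0, 0, 0, 0], [0, 0, 0, 0, 0, 0]])

```text
time: 3.4
position: [0.5373, 0.0537, 0.4045]
tool_rot: [0.635, 0.772, -0.0, -0.001]
ft_force: [-0.2, -0.0, -0.4]
grip_width: 0.087
grip_force: 0.0
```

Run:
```python
from fit import *
im,P,T,K,D,r=shot('wrist');np.savez('w2.npz',im=im,P=P,T=T)
cv2.imwrite('pics/w2.png',im)
o=get_obs();print(o['time'],o['q'].round(2),o['position'])
mixer(P,(.535,.087))
Q=P[(abs(P[...,2])<.01)];print('bench z',np.median(Q[:,2]),len(Q))
for x in cut_out('holder','wrist'):print(x['extent'],x['confidence'])
holder(P,(.481,.257))
```

```text
3.45 [-0.11  0.41  1.65  0.    1.08 -0.3 ] [0.5371249  0.05401061 0.40455738]
head 11002 (536.4, 86.5, 76.2, 121.2, 11.1) [0.0907 0.0921 0.0933]
hooks 318
[[0.5450999736785889, 0.041999999433755875, 0.10859999805688858], [0.5271999835968018, 0.13210000097751617, 0.10840000212192535]] [0.5361 0.087  0.1085] 0.0919 y-dir deg -78.7
bench z 7.743247135622022e-05 80571
[229.1, 18.2, 66.6, 31.5] 0.58
[257.1, 140.7, 157.9, 141.4] 0.4
plate 1031 (476.0, 200.8, 31.1, 72.9, -79.4) 0.005657506309799332Traceback (most recent call last):
  File "<stdin>", line 8, in <module>
  File "fit.py", line 12, in holder
    Q=slab(P,c,.045,.036,.05);cc,r=circ(Q[:,:2]);print('rim',len(Q),cc.round(4),r.round(4),rect(Q),np.percentile(Q[:,2],[50,95]).round(4))
                                                                                                   ~~~~~~~~~~~~~^^^^^^^^^^^^^^^^
    return _quantile_unchecked(
        a, q, axis, out, overwrite_input, method, keepdims, weights)
    return _ureduce(a,
                    func=_quantile_ureduce_func,
    ...<5 lines>...
                    overwrite_input=overwrite_input,
                    method=method)
    r = func(a, **kwargs)
    result = _quantile(arr,
                       quantiles=q,
    ...<2 lines>...
                       out=out,
                       weights=wgt)
    slices_having_nans = np.isnan(arr[-1, ...])
                                  ~~~^^^^^^^^^
IndexError: index -1 is out of bounds for axis 0 with size 0
```

View pics/w2.png

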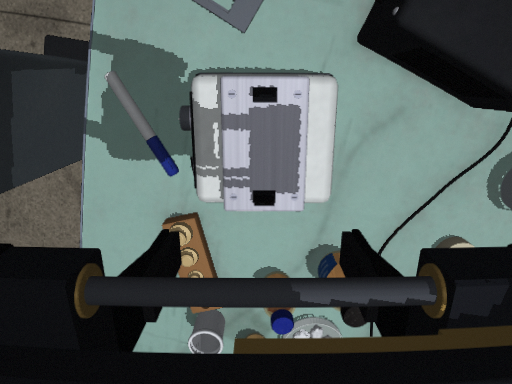

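The wrist view shows the mixer head at (264,145) with hooks at (264,93) and (263,197). The mixer is at (0.5364, 0.0867), yaw 11.1°, head z about 0.092. Next I'll look at the holder with the tool turned as it will be for the grasp.

Request:
step_arm(rows=[[-0.0165, 0.0435, 0, 0, 0, -7.9], [-0.0165, 0.0435, 0, 0, 0, -7.9], [-0.0165, 0.0435, 0, 0, 0, -7.9], [-0.0165, 0.0435, 0, 0, 0, -8.0], [0, 0, 0, 0, 0, 0], [0, 0, 0, 0, 0, 0]])

```text
time: 4.25
position: [0.4713, 0.2275, 0.4049]
tool_rot: [0.821, 0.57, 0.0, 0.0]
ft_force: [-0.7, 0.2, 0.3]
grip_width: 0.0871
grip_force: 0.0
```

Run:
```python
from fit import *
im,P,T,K,D,r=shot('wrist');np.savez('w3.npz',im=im,P=P,T=T)
o=get_obs();print(o['time'],o['q'].round(2),o['position'].round(4),R.from_quat(o['tool_rot']).as_matrix().round(4).tolist())
holder(P,(.481,.256))
```

```text
4.3 [ 0.23  0.39  1.69 -0.    1.06  0.59] [0.4717 0.2269 0.4048] [[0.3513, 0.9363, 0.0003], [0.9363, -0.3513, -0.0004], [-0.0002, 0.0004, -1.0]]
plate 4647 (482.5, 255.6, 72.2, 116.5, -20.6) 0.006343081667645578
rim 545 [0.4825 0.2557] 0.029 (482.5, 255.5, 59.9, 60.1, -66.0) [0.0396 0.0409]
```

Request:
step_arm(rows=[[0.0103, 0.0288, -0.02, 0, 0, 0], [0, 0, -0.05, 0, 0, 0], [0, 0, -0.05, 0, 0, 0], [0, 0, -0.05, 0, 0, 0], [0, 0, -0.03, 0, 0, 0], [0, 0, -0.012, 0, 0, 0], [0, 0, 0, 0, 0, 0], [0, 0, 0, 0, 0, 0]])

```text
time: 5.3
position: [0.4829, 0.2556, 0.194]
tool_rot: [0.823, 0.569, 0.001, 0.0]
ft_force: [0.2, 0.0, 1.2]
grip_width: 0.0871
grip_force: 0.0
```

Request:
step_arm(rows=[[0, 0, 0, 0, 0, 0], [0, 0, 0, 0, 0, 0], [0, 0, 0, 0, 0, 0], [0, 0, 0, 0, 0, 0]], jaw=0.05, squeeze=50)

```text
time: 5.8
position: [0.4819, 0.2558, 0.1932]
tool_rot: [0.822, 0.569, -0.0, -0.0]
ft_force: [-2.0, 0.6, 4.4]
grip_width: 0.0636
grip_force: 50.0
```

Request:
step_arm(rows=[[0, 0, 0.03, 0, 0, 0], [0, 0, 0.05, 0, 0, 0], [0, 0, 0.05, 0, 0, 0], [0, 0, 0.02, 0, 0, 0], [0.0135, -0.0422, 0, 0, 0, 7.9], [0.0135, -0.0422, 0, 0, 0, 7.9], [0.0135, -0.0422, 0, 0, 0, 7.9], [0.0134, -0.0423, 0, 0, 0, 8.0], [0, 0, 0, 0, 0, 0], [0, 0, 0, 0, 0, 0]])

```text
time: 7.05
position: [0.5356, 0.0869, 0.3423]
tool_rot: [0.636, 0.771, -0.0, -0.001]
ft_force: [-1.4, 0.3, -2.8]
grip_width: 0.0639
grip_force: 50.0
```

Run:
```python
from fit import *
im,P,T,K,D,r=shot('wrist');np.savez('w4.npz',im=im,P=P,T=T)
cv2.imwrite('pics/w4.png',im)
o=get_obs();M=R.from_quat(o['tool_rot']).as_matrix();print(o['time'],o['position'].round(4),M.round(4).tolist(),o['ft_force'],o['grip_width'])
L=(P-o['position'])@M   # tool coords
for a,b in((.145,.156),(.182,.190)):
    m=(L[...,2]>a)&(L[...,2]<b)&(np.hypot(L[...,0],L[...,1])<.085);Q=L[m];print(a,len(Q),rect(Q) if len(Q) else 0,np.percentile(Q,[1,50,99],axis=0).round(4).tolist())
for n in('scene','top'):
    im,P,T,K,D,r=shot(n);mm=slab(P,(.536,.087),.085,.145,.162);print(n,len(mm),rect(mm))
```

```text
7.1 [0.5354 0.0874 0.3424] [[-0.1913, 0.9815, -0.0014], [0.9815, 0.1913, 0.0004], [0.0007, -0.0013, -1.0]] [-0.73001177 -0.12066264 -1.68199077] 0.06357957811136423
0.145 3078 (3.0, 5.8, 65.3, 74.0, -33.9) [[-0.0311, -0.0396, 0.1454], [0.0088, 0.0019, 0.1534], [0.029, 0.0434, 0.1559]]
0.182 14438 (-1.7, 1.7, 76.6, 118.8, -89.5) [[-0.0592, -0.0334, 0.1831], [0.0266, 0.0018, 0.1869], [0.057, 0.0371, 0.1889]]
scene 233 (537.4, 85.9, 79.1, 122.3, 11.7)
top 194 (544.8, 49.9, 36.9, 72.3, -79.5)
```

View pics/w4.png

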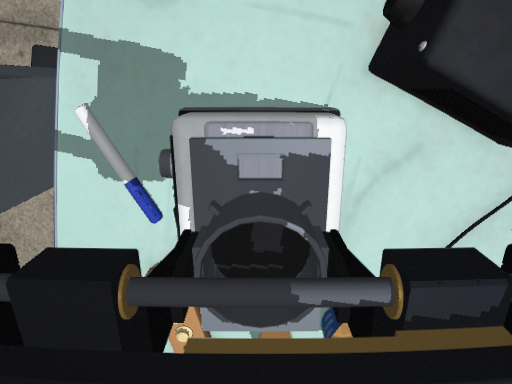

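The view shows the holder level in the jaws, its visible window at (260,167), just over the mixer head's edge strip at (260,130). I'll refine the alignment using averaged readings and one frame for both.

Run:
```python
from fit import *
mt=np.array(camera('wrist')['mount'])
for k in range(3):
    im,P,T,K,D,r=shot('wrist'); W=T@np.linalg.inv(mt)
    print('obs',W[:3,3].round(4))
    L=(P-W[:3,3])@W[:3,:3]
    x,y,z=np.moveaxis(L,-1,0)
    pl=(z>.182)&(z<.191)
    # plate sides at tool x 20..50, edge at |y|<30 ; window edges
    row=lambda lo,hi,m:[ [np.nanmin(y[m&(x>a)&(x<a+.004)]),np.nanmax(y[m&(x>a)&(x<a+.004)])] for a in np.arange(lo,hi,.004)]
    e=np.array(row(.036,.054,pl&(abs(y)<.045)));print('plate y mid',e.mean(1).round(4),'w',(e[:,1]-e[:,0]).round(4))
    mx=[np.nanmax(x[pl&(y>b)&(y<b+.005)]) for b in np.arange(-.028,.028,.01)];print('plate +x edge',np.round(mx,4))
    # window: non-plate inside
    wm=(x>.03)&(x<.07)
    rim=(z>.148)&(z<.158)&(np.hypot(x,y)<.034)&(x>-.005);c,rr=circ(L[rim][:,:2]);print('rim',rim.sum(),c.round(4),rr.round(4))
    zh=.3424-.092
    hd=(z>zh-.004)&(z<zh+.004)&(x>.05)&(x<.075)&(abs(y)<.05)
    e=np.array(row(.056,.064,hd));print('head n',hd.sum(),'y mid',e.mean(1).round(4),'w',(e[:,1]-e[:,0]).round(4), 'edge x',np.round([np.nanmax(x[hd&(y>b)&(y<b+.005)]) for b in np.arange(-.03,.03,.01)],4))
o=np.load('w2.npz')
```

```text
obs [0.5355 0.0879 0.3426]
plate y mid [0.0017 0.0018 0.0016 0.0017 0.0017] w [0.0717 0.0717 0.0717 0.0716 0.0715]
plate +x edge [0.0576 0.0581 0.0582 0.058  0.0581 0.0582]
rim 1892 [-0.0012  0.001 ] 0.0301Traceback (most recent call last):
  File "<stdin>", line 18, in <module>
  File "<stdin>", line 10, in <lambda>
    res = np.fmin.reduce(a, axis=axis, out=out, **kwargs)
ValueError: zero-size array to reduction operation fmin which has no identity
```

Run:
```python
from fit import *
mt=np.array(camera('wrist')['mount'])
im,P,T,K,D,r=shot('wrist'); W=T@np.linalg.inv(mt)
print('obs',W[:3,3].round(4))
L=(P-W[:3,3])@W[:3,:3];x,y,z=np.moveaxis(L,-1,0)
print([(v,L[v,260].round(4).tolist()) for v in range(104,142,3)])
hd=(z>.243)&(z<.258)&(x>.035)&(x<.075)&(abs(y)<.05);print(hd.sum())
Q=L[hd];print(np.percentile(Q,[0,1,50,99,100],axis=0).round(4).tolist())
for v in (124,128,132,136):
    c=np.where(hd[v])[0]
    if len(c):print(v,c.min(),c.max(),y[v,c].min().round(4),y[v,c].max().round(4),((y[v,c].min()+y[v,c].max())/2).round(4),x[v,c].mean().round(4))
hs=(z>.272)&(z<.282)&(abs(y)<.11)&(x>0)&(x<.09);Q=L[hs];print('housing',hs.sum(),np.percentile(Q,[0,1,50,99,100],axis=0).round(4).tolist())
for v in (115,150,180,210):
    c=np.where(hs[v])[0]
    if len(c):print(v,y[v,c].min().round(4),y[v,c].max().round(4),x[v,c].mean().round(4))
# w2: mixer in tool frame, commanded pos .5382,.0528
o=np.load('w2.npz');P=o['P'];W=o['T']@np.linalg.inv(mt);print('w2 obs',W[:3,3].round(4))
L=(P-W[:3,3])@W[:3,:3];m=slab(P,(.535,.087),.085,.083,.098);print(rect((m-W[:3,3])@W[:3,:3]))
```

```text
obs [0.5357 0.0877 0.3427]
[(104, [0.0674, 0.002, 0.3423]), (107, [0.0646, 0.002, 0.342]), (110, [0.0632, 0.002, 0.3211]), (113, [0.0616, 0.0019, 0.3068]), (116, [0.0608, 0.0019, 0.2852]), (119, [0.059, 0.0019, 0.28]), (122, [0.0567, 0.0019, 0.2799]), (125, [0.0574, 0.0019, 0.2517]), (128, [0.0556, 0.0019, 0.25]), (131, [0.0535, 0.0019, 0.2503]), (134, [0.0514, 0.0019, 0.2504]), (137, [0.058, 0.0018, 0.1899]), (140, [0.0569, 0.0018, 0.1872])]
1518
[[0.049, -0.0374, 0.2488], [0.0494, -0.0363, 0.2493], [0.0543, -0.0002, 0.2509], [0.0587, 0.0366, 0.2543], [0.0588, 0.038, 0.2569]]
124 205 310 -0.0363 0.0368 0.0002 0.0581
128 204 312 -0.037 0.038 0.0005 0.0555
132 204 311 -0.0372 0.0372 0.0 0.0528
136 204 311 -0.0374 0.0375 0.0 0.05
housing 3337 [[0.0, -0.0701, 0.2746], [0.0011, -0.0671, 0.2754], [0.0458, -0.0204, 0.278], [0.0597, 0.0673, 0.2818], [0.0606, 0.0683, 0.282]]
150 -0.0691 0.0677 0.0354
180 -0.0685 0.0668 0.0109
w2 obs [0.5373 0.0537 0.4045]
(32.1, 5.8, 76.2, 121.2, -90.0)
```

Request:
step_arm(rows=[[-0.0005, -0.0014, -0.015, 0, 0, 0], [0, 0, -0.015, 0, 0, 0], [0, 0, -0.005, 0, 0, 0], [0, 0, 0, 0, 0, 0]])

```text
time: 7.9
position: [0.5354, 0.0853, 0.3068]
tool_rot: [0.636, 0.772, -0.001, -0.001]
ft_force: [-0.1, 0.9, -0.9]
grip_width: 0.0635
grip_force: 50.0
```

Request:
step_arm(rows=[[0, 0, -0.002, 0, 0, 0], [0, 0, -0.002, 0, 0, 0], [0, 0, 0, 0, 0, 0]])

```text
time: 8.28
position: [0.5355, 0.0854, 0.3038]
tool_rot: [0.636, 0.772, 0.0, 0.0]
ft_force: [-0.7, -0.4, -1.9]
grip_width: 0.0635
grip_force: 50.0
```

Request:
step_arm(rows=[[0, 0, -0.0015, 0, 0, 0], [0, 0, -0.0015, 0, 0, 0], [0, 0, 0, 0, 0, 0]])

```text
time: 8.65
position: [0.5354, 0.0854, 0.3006]
tool_rot: [0.636, 0.772, -0.0, -0.0]
ft_force: [-0.6, 0.4, -1.1]
grip_width: 0.0635
grip_force: 50.0
```

Request:
step_arm(rows=[[0, 0, -0.001, 0, 0, 0], [0, 0, -0.001, 0, 0, 0], [0, 0, 0, 0, 0, 0]])

```text
time: 9.02
position: [0.5355, 0.0855, 0.2987]
tool_rot: [0.636, 0.772, 0.0, -0.0]
ft_force: [-0.3, 0.4, -0.5]
grip_width: 0.064
grip_force: 50.0
```

Request:
step_arm(rows=[[0, 0, -0.001, 0, 0, 0], [0, 0, -0.001, 0, 0, 0], [0, 0, 0, 0, 0, 0]])

```text
time: 9.4
position: [0.5355, 0.0855, 0.2968]
tool_rot: [0.636, 0.772, 0.0, -0.0]
ft_force: [-0.3, 2.2, 1.9]
grip_width: 0.0638
grip_force: 50.0
```

Request:
step_arm(rows=[[0, 0.0004, -0.0005, 0, 0, 0], [0, 0, -0.0005, 0, 0, 0], [0, 0, 0, 0, 0, 0]])

```text
time: 9.78
position: [0.5355, 0.0859, 0.2958]
tool_rot: [0.636, 0.772, 0.0, -0.0]
ft_force: [-1.3, 2.2, 1.4]
grip_width: 0.0636
grip_force: 50.0
```

Request:
step_arm(rows=[[0, 0, -0.0005, 0, 0, 0], [0, 0, -0.0005, 0, 0, 0], [0, 0, 0, 0, 0, 0]])

```text
time: 10.15
position: [0.5355, 0.0858, 0.2948]
tool_rot: [0.636, 0.772, 0.0, -0.0]
ft_force: [-1.1, 2.1, 3.2]
grip_width: 0.0638
grip_force: 50.0
```

Request:
step_arm(rows=[[0, 0.0004, -0.0005, 0, 0, 0], [0, 0, -0.0005, 0, 0, 0], [0, 0, 0, 0, 0, 0]])

```text
time: 10.52
position: [0.5356, 0.0862, 0.2939]
tool_rot: [0.636, 0.772, 0.0, 0.0]
ft_force: [-0.4, 3.0, 5.8]
grip_width: 0.0636
grip_force: 50.0
```

Request:
step_arm(rows=[[0, 0, -0.0005, 0, 0, 0], [0, 0, -0.0005, 0, 0, 0], [0, 0, 0, 0, 0, 0]])

```text
time: 10.9
position: [0.5356, 0.0861, 0.2933]
tool_rot: [0.636, 0.772, 0.0, 0.0]
ft_force: [-1.0, 2.8, 7.4]
grip_width: 0.0636
grip_force: 50.0
```

Request:
step_arm(rows=[[0, 0.0004, -0.0005, 0, 0, 0], [0, 0, -0.0005, 0, 0, 0], [0, 0, 0, 0, 0, 0]])

```text
time: 11.28
position: [0.5357, 0.0864, 0.2927]
tool_rot: [0.636, 0.772, 0.0, 0.001]
ft_force: [-1.6, 2.0, 9.1]
grip_width: 0.0635
grip_force: 50.0
```

Request:
step_arm(rows=[[0, 0, -0.0005, 0, 0, 0], [0, 0, -0.0003, 0, 0, 0], [0, 0, 0, 0, 0, 0]])

```text
time: 11.65
position: [0.5358, 0.0864, 0.2919]
tool_rot: [0.636, 0.772, 0.0, 0.001]
ft_force: [-2.3, 1.7, 8.7]
grip_width: 0.0639
grip_force: 50.0
```

Request:
step_arm(rows=[[0, 0, -0.0005, 0, 0, 0], [0, 0, -0.0005, 0, 0, 0], [0, 0, 0, 0, 0, 0]])

```text
time: 12.02
position: [0.5359, 0.0865, 0.2911]
tool_rot: [0.636, 0.772, 0.0, 0.001]
ft_force: [-0.7, 2.5, 11.2]
grip_width: 0.0638
grip_force: 50.0
```

Request:
step_arm(rows=[[0, 0, -0.0005, 0, 0, 0], [0, 0, -0.0005, 0, 0, 0], [0, 0, 0, 0, 0, 0]])

```text
time: 12.4
position: [0.5359, 0.0865, 0.2904]
tool_rot: [0.636, 0.772, 0.001, 0.001]
ft_force: [-2.0, 2.2, 11.8]
grip_width: 0.0638
grip_force: 50.0
```

Request:
step_arm(rows=[[0, 0, -0.0005, 0, 0, 0], [0, 0, -0.0005, 0, 0, 0], [0, 0, -0.0005, 0, 0, 0], [0, 0, 0, 0, 0, 0]])

```text
time: 12.9
position: [0.536, 0.0865, 0.2893]
tool_rot: [0.636, 0.772, 0.001, 0.001]
ft_force: [-2.8, 2.2, 13.9]
grip_width: 0.0637
grip_force: 50.0
```

Request:
step_arm(rows=[[0, 0, -0.0005, 0, 0, 0], [0, 0, -0.0005, 0, 0, 0], [0, 0, 0, 0, 0, 0]])

```text
time: 13.28
position: [0.5361, 0.0864, 0.2885]
tool_rot: [0.636, 0.772, 0.001, 0.001]
ft_force: [-2.5, 1.5, 16.3]
grip_width: 0.0638
grip_force: 50.0
```

Request:
step_arm(rows=[[0, 0, -0.0005, 0, 0, 0], [0, 0, 0, 0, 0, 0]])

```text
time: 13.52
position: [0.5361, 0.0864, 0.2881]
tool_rot: [0.636, 0.772, 0.001, 0.001]
ft_force: [-1.7, 2.7, 16.9]
grip_width: 0.0639
grip_force: 50.0
```

Request:
step_arm(rows=[[0, 0, -0.0005, 0, 0, 0], [0, 0, 0, 0, 0, 0]])

```text
time: 13.78
position: [0.5359, 0.086, 0.2861]
tool_rot: [0.635, 0.772, -0.0, 0.002]
ft_force: [1.4, -1.1, -3.9]
grip_width: 0.0634
grip_force: 50.0
```

Request:
step_arm(rows=[[0, 0, -0.0003, 0, 0, 0], [0, 0, 0, 0, 0, 0]])

```text
time: 14.02
position: [0.5358, 0.0861, 0.2851]
tool_rot: [0.636, 0.772, -0.0, 0.001]
ft_force: [0.5, -1.0, 3.4]
grip_width: 0.0636
grip_force: 50.0
```

Request:
step_arm(rows=[[0, 0, -0.0004, 0, 0, 0], [0, 0, 0, 0, 0, 0]])

```text
time: 14.28
position: [0.5358, 0.0862, 0.2851]
tool_rot: [0.636, 0.772, -0.0, 0.001]
ft_force: [-0.0, -2.2, 6.1]
grip_width: 0.0636
grip_force: 50.0
```

Request:
step_arm(rows=[[0, 0, -0.0004, 0, 0, 0], [0, 0, 0, 0, 0, 0]])

```text
time: 14.52
position: [0.5358, 0.0862, 0.285]
tool_rot: [0.636, 0.772, -0.0, 0.001]
ft_force: [-0.1, -2.0, 7.4]
grip_width: 0.0637
grip_force: 50.0
```

Run:
```python
from fit import *
mt=np.array(camera('wrist')['mount'])
im,P,T,K,D,r=shot('wrist')
A=im[100:300,140:380]
im2=shot('scene')[0];B=im2[165:245,180:285]
cv2.imwrite('pics/w5.png',np.vstack([cv2.resize(A,(480,400)),cv2.resize(B,(480,200*480//525),interpolation=cv2.INTER_CUBIC)]))
W=T@np.linalg.inv(mt);L=(P-W[:3,3])@W[:3,:3];x,y,z=np.moveaxis(L,-1,0)
pl=(z>.182)&(z<.192)&(x>.033)&(x<.058)&(abs(y)<.034);print('plate+x',np.median(z[pl]),pl.sum())
pl=(z>.182)&(z<.192)&(x<-.04)&(x>-.058)&(abs(y)<.034);print('plate-x',np.median(z[pl]) if pl.sum() else 0,pl.sum())
print(get_obs()['moment'],get_obs()['ft_force'])
```

```text
plate+x 0.1873187345483918 5423
plate-x 0.18703838003362383 591
[-0.33789026  0.15867877  0.05531388] [-0.95196328 -2.62586134  7.06551158]
```

View pics/w5.png

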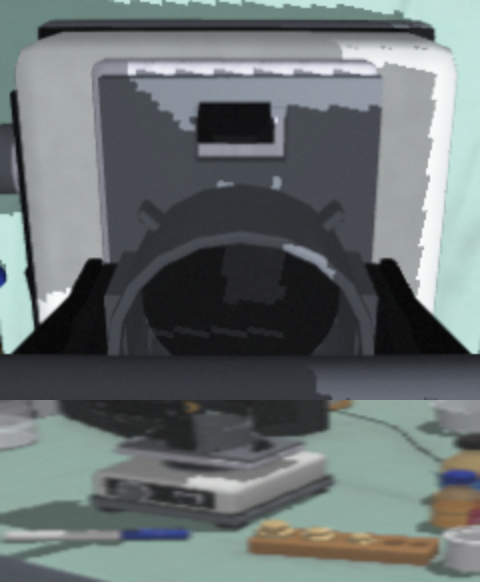

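The left hook's barb laps over the window's outer edge at (235,110), and the plate lies flat on the head. I'll release, back off, and check the right hook.

Request:
step_arm(rows=[[0, 0, 0.0012, 0, 0, 0], [0, 0, 0, 0, 0, 0], [0, 0, 0, 0, 0, 0], [0, 0, 0, 0, 0, 0]], jaw=0.086)

```text
time: 15.18
position: [0.5354, 0.0866, 0.2852]
tool_rot: [0.636, 0.772, -0.0, -0.0]
ft_force: [0.9, 0.9, 0.1]
grip_width: 0.0849
grip_force: 0.0
```

Request:
step_arm(rows=[[0, 0, 0.03, 0, 0, 0], [0, 0, 0.04, 0, 0, 0], [0, -0.05, 0.04, 0, 0, 0], [0, -0.05, 0.01, 0, 0, 0], [0.01, -0.05, 0, 0, 0, 0], [0, 0, 0, 0, 0, 0]])

```text
time: 15.92
position: [0.5462, -0.0655, 0.4049]
tool_rot: [0.638, 0.77, 0.0, 0.001]
ft_force: [0.0, 0.9, -0.8]
grip_width: 0.0857
grip_force: 0.0
```

Run:
```python
from fit import *
im,P,T,K,D,r=shot('wrist');np.savez('w6.npz',im=im,P=P,T=T)
print(get_obs()['position'],get_obs()['q'].round(2))
c=(.5355,.0865)
Q=slab(P,c,.09,.092,.104);print('plate',len(Q),rect(Q))
A=np.c_[Q[:,:2]-c,np.ones(len(Q))];print('plane',np.linalg.lstsq(A,Q[:,2],rcond=None)[0].round(4))
Q=slab(P,c,.045,.126,.14);cc,rr=circ(Q[:,:2]);print('rim',len(Q),cc.round(4),rr.round(4),np.median(Q[:,2]).round(4))
Q=P[abs(P[...,2])<.01];print('bench',np.median(Q[:,2]))
for l in('hook_left','bottle','small_bottle'):
  for x in cut_out(l,'wrist'):print(l,round(x['confidence'],2),np.round(x['extent']),np.nanmedian(P[x['region']],0).round(4))
cv2.imwrite('pics/w6.png',cv2.resize(im,(768,576),interpolation=cv2.INTER_CUBIC))
```

```text
[ 0.5455774  -0.06375931  0.40445939] [-0.32  0.43  1.62  0.    1.09 -0.51]
plate 5655 (543.1, 55.4, 59.3, 75.3, -79.6)
plane [-0.0019  0.0485  0.1   ]
rim 591 [0.538  0.0854] 0.0302 0.1315
bench 3.76563266810126e-05
bottle 0.71 [366. 188.  63.  68.] [ 0.6538 -0.0584  0.0682]
small_bottle 0.79 [292. 211.  40.  58.] [ 0.5893 -0.0957  0.0547]
```

View pics/w6.png

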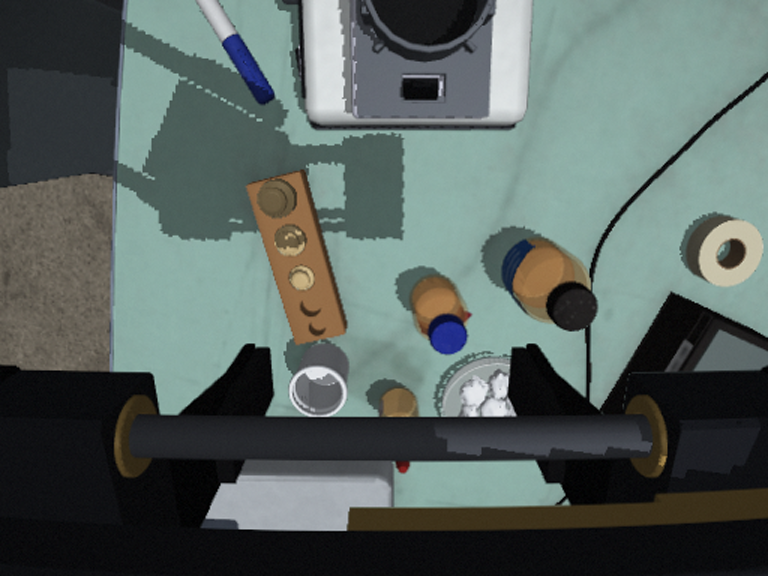

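Both windows have their hooks through: the right hook shows at (423,88), the rim stands at 0.1315, and the holder is seated. The large amber bottle is at (548,285). It has an amber body, a dark cap and is the largest. The look-alikes nearby are the blue-capped small one at (438,315) and the dark-capped mini at (400,402). Next I turn the gripper so its fingers clear the small bottle and view the bottle.

Request:
step_arm(rows=[[0.0145, -0.0033, 0, 0, 0, -10], [0.0145, -0.0033, 0, 0, 0, -10], [0.0145, -0.0033, 0, 0, 0, -10], [0.0145, -0.0033, 0, 0, 0, -10], [0.0145, -0.0033, 0, 0, 0, -10], [0.0145, -0.0033, 0, 0, 0, -10], [0, 0, 0, 0, 0, 0], [0, 0, 0, 0, 0, 0]], jaw=0.08)

```text
time: 17.12
position: [0.6319, -0.0809, 0.4042]
tool_rot: [0.936, 0.352, -0.001, -0.001]
ft_force: [0.3, 0.5, 0.3]
grip_width: 0.08
grip_force: 0.0
```

Run:
```python
from fit import *
w=np.load('w6.npz');P=w['P'];x,y,z=np.moveaxis(P,-1,0)
# plate z away from hooks, right side, vs rim
m=(z>.092)&(z<.103)&(np.hypot(x-.536,y-.0865)<.08)&(y<.055);Q=P[m];d=np.array([.981,.192]);e=np.array([-.192,.981])
c=np.array([.537,.086]);u=(Q[:,:2]-c)@d;v=(Q[:,:2]-c)@e
k=(abs(u)>.014)&(abs(u)<.034)&(v>-.057);s=np.linalg.lstsq(np.c_[u[k],v[k],np.ones(k.sum())],Q[k,2],rcond=None)[0];print('plate slope',s.round(4),k.sum(),np.median(Q[k,2]).round(4))
im,P,T,K,D,r=shot('wrist');np.savez('w7.npz',im=im,P=P,T=T)
o=get_obs();print(o['time'],o['position'].round(4),R.from_quat(o['tool_rot']).as_euler('xyz',degrees=True).round(1))
for x in cut_out('bottle','wrist'):print(round(x['confidence'],2),np.round(x['extent']),np.nanmedian(P[x['region']],0).round(4))
Q=slab(P,(.656,-.063),.04,.098,.11);cc,rr=circ(Q[:,:2]);print('cap',len(Q),rect(Q),np.median(Q[:,2]).round(4))
Q=slab(P,(.656,-.063),.04,.03,.058);cc,rr=circ(Q[:,:2]);print('body',len(Q),cc.round(4),rr.round(4))
A=cv2.resize(w['im'][10:90,215:365],(600,320),interpolation=cv2.INTER_CUBIC)
cx,cy=[int(v) for v in cut_out('bottle','wrist')[0]['extent'][:2]]
B=cv2.resize(im[max(0,cy-60):cy+60,max(0,cx-100):cx+100],(600,270),interpolation=cv2.INTER_CUBIC) 
cv2.imwrite('pics/w7.png',np.vstack([A,B]))
```

```text
plate slope [0.002  0.0031 0.098 ] 1588 0.0979
17.175 [ 0.6318 -0.0811  0.4043] [-179.9    0.    41.2]
0.75 [270. 136.  54.  56.] [ 0.6688 -0.0602  0.0707]
cap 845 (663.9, -65.2, 27.7, 28.1, -83.4) 0.1011
body 222 [ 0.6642 -0.0653] 0.0259
```

View pics/w7.png

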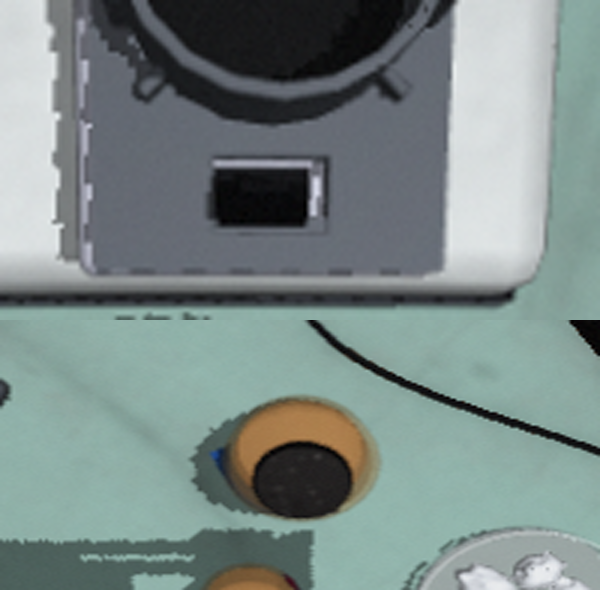

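Top crop: the right hook fills its window, with its barb at the outer edge (265,200). Bottom crop: the big amber bottle with dark cap at (305,460), free on all sides, measured at (0.664, -0.065), cap top z 0.101.

Request:
step_arm(rows=[[0.0322, 0.016, -0.015, 0, 0, 0], [0, 0, -0.03, 0, 0, 0], [0, 0, -0.05, 0, 0, 0], [0, 0, -0.05, 0, 0, 0], [0, 0, -0.03, 0, 0, 0], [0, 0, -0.0093, 0, 0, 0], [0, 0, 0, 0, 0, 0]])

```text
time: 18.15
position: [0.6648, -0.0661, 0.2205]
tool_rot: [0.937, 0.351, -0.0, -0.0]
ft_force: [0.3, 0.2, 0.4]
grip_width: 0.08
grip_force: 0.0
```

Request:
step_arm(rows=[[0, 0, 0, 0, 0, 0], [0, 0, 0, 0, 0, 0], [0, 0, 0, 0, 0, 0], [0, 0, 0, 0, 0, 0], [0, 0, 0, 0, 0, 0]], jaw=0.04, squeeze=20)

```text
time: 18.77
position: [0.6645, -0.0657, 0.2209]
tool_rot: [0.937, 0.351, -0.0, -0.0]
ft_force: [-1.7, 1.4, 5.5]
grip_width: 0.0511
grip_force: 20.0
```

Request:
step_arm(rows=[[0, 0, 0.03, 0, 0, 0], [0, 0, 0.045, 0, 0, 0], [0, 0, 0.045, 0, 0, 0], [0, 0, 0.04, 0, 0, 0], [-0.046, 0.0256, 0, 0, 0, 0], [-0.046, 0.0256, 0, 0, 0, 0], [-0.046, 0.0256, 0, 0, 0, 0], [-0.046, 0.0256, 0, 0, 0, 0], [0, 0, 0, 0, 0, 0], [0, 0, 0, 0, 0, 0], [0, 0, 0, 0, 0, 0]])

```text
time: 20.15
position: [0.4821, 0.0357, 0.3804]
tool_rot: [0.937, 0.35, 0.001, 0.001]
ft_force: [0.7, -0.2, -2.6]
grip_width: 0.0515
grip_force: 20.0
```

Run:
```python
from fit import *
mt=np.array(camera('wrist')['mount']);ps=[]
for k in range(3):
    im,P,T,K,D,r=shot('wrist');W=T@np.linalg.inv(mt);ps.append(W[:3,3]);L=(P-W[:3,3])@W[:3,:3];x,y,z=np.moveaxis(L,-1,0)
    m=(z>.114)&(z<.123)&(np.hypot(x,y)<.03);print('cap',m.sum(),rect(L[m]) if m.sum()>5 else 0,np.median(z[m]) if m.sum() else 0)
    m=(abs(z-.2495)<.006)&(np.hypot(x-.075,y)<.04);c,rr=circ(L[m][:,:2]);print('rim',m.sum(),c.round(4),rr.round(4),np.median(z[m]).round(4))
    m=(z>.15)&(z<.19)&(np.hypot(x,y)<.035)&(abs(y)<.02);c,rr=circ(L[m][:,:2]);print('body',m.sum(),c.round(4),rr.round(4),[ (np.median(x[m&(abs(z-q)<.004)&(abs(y)<.004)])).round(4) for q in(.16,.17,.18)])
print(np.mean(ps,0).round(4),W[:3,:3].round(4).tolist())
np.savez('w8.npz',im=im,P=P,T=T);cv2.imwrite('pics/w8.png',im)
for n in('scene','top'):
    im,P,T,K,D,r=shot(n)
    Q=slab(P,(.536,.086),.04,.126,.14);c,rr=circ(Q[:,:2]);print(n,'rim',len(Q),c.round(4),rr.round(4))
```

```text
cap 2457 (3.0, -6.7, 16.8, 46.2, 0.9) 0.11924821041536446
rim 1683 [ 0.0748 -0.0005] 0.0291 0.249
body 4477 [0.0094 0.0007] 0.0162 [np.float64(0.0235), np.float64(0.0259), np.float64(0.0262)]
cap 2455 (2.9, -6.8, 16.1, 46.0, 0.1) 0.11922691321419385
rim 1712 [ 0.0749 -0.0003] 0.0291 0.2489
body 4505 [0.0095 0.0007] 0.0161 [np.float64(0.0235), np.float64(0.0258), np.float64(0.0262)]
cap 2447 (2.9, -6.9, 16.3, 46.1, -1.0) 0.1192478996279091
rim 1720 [ 0.0751 -0.    ] 0.0291 0.2489
body 4469 [0.0094 0.0007] 0.0161 [np.float64(0.0236), np.float64(0.0258), np.float64(0.0262)]
[0.4818 0.0358 0.3802] [[0.7547, 0.6561, 0.0005], [0.6561, -0.7547, -0.0002], [0.0002, 0.0004, -1.0]]
scene rim 35 [0.5373 0.0869] 0.0315
top rim 13 [0.5497 0.087 ] 0.0181
```

View pics/w8.png

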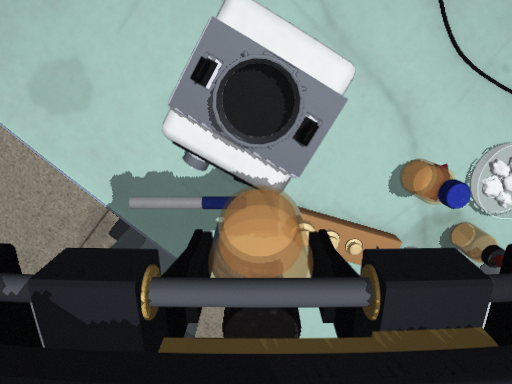

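The picture shows the bottle held upright at (262,235) and the empty cup at (257,100), with both hooks through their windows at (206,70) and (307,130). I'll measure the bottle's axis against the cup in this same frame.

Run:
```python
from fit import *
mt=np.array(camera('wrist')['mount'])
im,P,T,K,D,r=shot('wrist');W=T@np.linalg.inv(mt);L=(P-W[:3,3])@W[:3,:3];x,y,z=np.moveaxis(L,-1,0)
print(W[:3,3].round(4))
for q in (.165,.175,.185,.195,.205,.215):
    m=(abs(z-q)<.003)&(np.hypot(x,y)<.04)&(x>.005)
    if m.sum()<20: print(q,m.sum());continue
    Q=L[m][:,:2]
    # fixed-radius fit r=26 using near-front points
    from scipy.optimize import least_squares
    Q=Q[abs(Q[:,1])<.02]
    s=least_squares(lambda p:np.hypot(Q[:,0]-p[0],Q[:,1]-p[1])-.026,[0,0],loss='soft_l1',f_scale=.0005)
    print(q,len(Q),s.x.round(4),np.sqrt(2*s.cost/len(Q)).round(5),[np.median(Q[abs(Q[:,1]-b)<.002,0]).round(4) for b in(-.015,-.01,-.005,0,.005,.01,.015)])
for v in(205,215,225,235,245):
    row=[(u,L[v,u].round(3).tolist()) for u in range(200,326,12)];
    c=[u for u in range(190,340) if abs(z[v,u]-.18)<.045 and np.hypot(x[v,u],y[v,u])<.032 ];print(v,c[0],c[-1],L[v,c[0]].round(4),L[v,c[-1]].round(4))
m=(abs(z-.249)<.004)&(np.hypot(x-.075,y)<.036);Q=L[m][:,:2]
s=least_squares(lambda p:np.abs(np.hypot(Q[:,0]-p[0],Q[:,1]-p[1])-.0295),[.075,0],loss='soft_l1',f_scale=.001);print('rim',s.x.round(4),rect(L[m]))
```

```text
[0.4809 0.0362 0.3801]
0.165 635 [-0.0006  0.0017] 0.00045 [np.float64(0.0191), np.float64(0.0226), np.float64(0.0244), np.float64(0.0254), np.float64(0.0253), np.float64(0.024), np.float64(0.0219)]
0.175 335 [0.0002 0.0016] 0.0002 [np.float64(0.0204), np.float64(0.0234), np.float64(0.0253), np.float64(0.0262), np.float64(0.0259), np.float64(0.0249), np.float64(0.0227)]
0.185 289 [0.0005 0.0016] 0.00019 [np.float64(0.0207), np.float64(0.0237), np.float64(0.0256), np.float64(0.0264), np.float64(0.0262), np.float64(0.0251), np.float64(0.0226)]
0.195 250 [0.0008 0.0016] 0.0002 [np.float64(0.0211), np.float64(0.024), np.float64(0.0259), np.float64(0.0267), np.float64(0.0265), np.float64(0.0252), np.float64(0.0232)]
0.205 203 [0.0012 0.0016] 0.00017 [np.float64(0.0214), np.float64(0.0246), np.float64(0.0262), np.float64(0.027), np.float64(0.0269), np.float64(0.0258), np.float64(0.0232)]
0.215 121 [0.0014 0.0016] 0.00016 [np.float64(0.0216), np.float64(0.0246), np.float64(0.0265), np.float64(0.0272), np.float64(0.0272), np.float64(0.0258), np.float64(0.0235)]
205 224 297 [ 0.015  -0.0208  0.2131] [0.0144 0.0244 0.2145]
215 220 301 [ 0.0117 -0.0224  0.2045] [0.0102 0.0262 0.2081]
225 217 304 [ 0.0105 -0.0227  0.1922] [0.0106 0.026  0.1919]
235 200 315 [ 0.0124 -0.0293  0.175 ] [0.0112 0.0298 0.1773]
245 196 319 [ 0.0125 -0.0292  0.1633] [0.0114 0.0298 0.1654]
rim [0.0754 0.0008] (75.4, 0.6, 61.0, 61.1, 75.5)
```

Request:
step_arm(rows=[[0.0276, 0.02465, 0, 0, 0, 0], [0.0276, 0.02465, 0, 0, 0, 0], [0, 0, -0.015, 0, 0, 0], [0, 0, -0.01, 0, 0, 0], [0, 0, 0, 0, 0, 0], [0, 0, 0, 0, 0, 0]])

```text
time: 21.3
position: [0.5355, 0.0852, 0.3553]
tool_rot: [0.937, 0.35, -0.0, -0.0]
ft_force: [-0.4, -0.7, -1.9]
grip_width: 0.0517
grip_force: 20.0
```

Run:
```python
from fit import *
from scipy.optimize import least_squares
mt=np.array(camera('wrist')['mount'])
im,P,T,K,D,r=shot('wrist');W=T@np.linalg.inv(mt);L=(P-W[:3,3])@W[:3,:3];x,y,z=np.moveaxis(L,-1,0)
print(W[:3,3].round(4),get_obs()['ft_force'])
for q in (.18,.195,.21):
    Q=L[(abs(z-q)<.003)&(np.hypot(x,y)<.04)&(x>.005)&(abs(y)<.02)][:,:2]
    s=least_squares(lambda p:np.hypot(Q[:,0]-p[0],Q[:,1]-p[1])-.026,[0,0],loss='soft_l1',f_scale=.0005);print(q,len(Q),s.x.round(4))
for lo,hi in((.2215,.225),(.2195,.2275)):
    m=(z>lo)&(z<hi)&(np.hypot(x,y)<.036)&(x>.003);Q=L[m][:,:2]
    h=cv2.convexHull((Q*1000).astype(np.float32))[:,0]/1000
    h=h[h[:,0]>.006];s=least_squares(lambda p:np.hypot(h[:,0]-p[0],h[:,1]-p[1])-.031,[0,0],loss='soft_l1',f_scale=.0005);print('rim',m.sum(),s.x.round(4),np.median(z[m]).round(4),Q[:,1].min().round(4),Q[:,1].max().round(4),Q[:,0].max().round(4))
cv2.imwrite('pics/w9.png',cv2.resize(im[100:330,130:390],(780,690))[:600])
```

```text
[0.5357 0.0852 0.3556] [ 0.1714432   1.20906977 -2.07606785]
0.18 312 [0.0003 0.0016]
0.195 249 [0.0008 0.0016]
0.21 202 [0.0013 0.0015]
rim 585 [0.0016 0.0019] 0.2239 -0.0283 0.0323 0.0327
rim 706 [0.0018 0.0019] 0.224 -0.0283 0.0323 0.0342
```

View pics/w9.png

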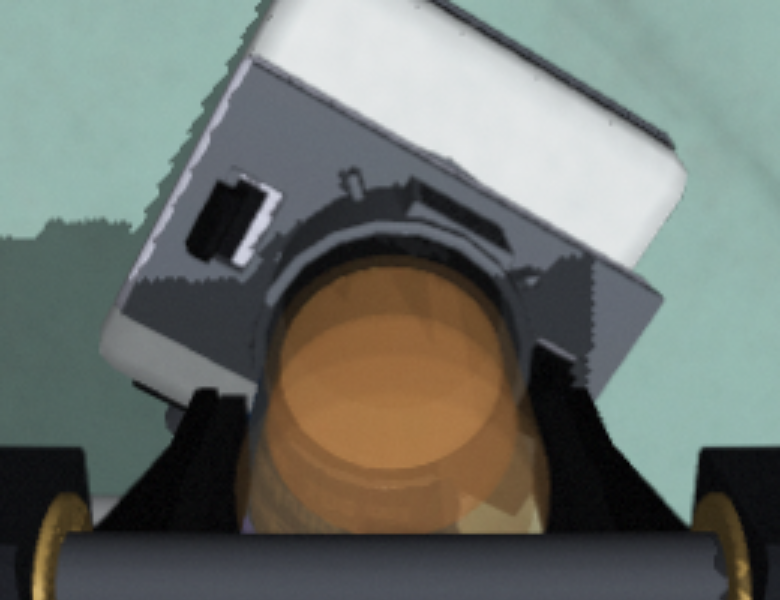

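The bottle's foot (tool 1.6, 1.6 mm) sits centred over the rim (1.7, 1.9 mm); the picture shows even gaps round (390,330). I'm lowering it now.

Request:
step_arm(rows=[[0, 0, -0.004, 0, 0, 0], [0, 0, -0.004, 0, 0, 0], [0, 0, -0.004, 0, 0, 0], [0, 0, 0, 0, 0, 0]])

```text
time: 21.9
position: [0.5358, 0.0857, 0.3428]
tool_rot: [0.937, 0.351, -0.0, -0.0]
ft_force: [-0.4, 0.2, -2.3]
grip_width: 0.0513
grip_force: 20.0
```

Request:
step_arm(rows=[[0, 0, -0.004, 0, 0, 0], [0, 0, -0.004, 0, 0, 0], [0, 0, -0.003, 0, 0, 0], [0, 0, 0, 0, 0, 0]])

```text
time: 22.4
position: [0.5358, 0.0857, 0.3319]
tool_rot: [0.937, 0.351, -0.0, -0.0]
ft_force: [-0.1, 0.2, -2.4]
grip_width: 0.0515
grip_force: 20.0
```

Request:
step_arm(rows=[[0, 0, -0.003, 0, 0, 0], [0, 0, -0.003, 0, 0, 0], [0, 0, -0.002, 0, 0, 0], [0, 0, 0, 0, 0, 0]])

```text
time: 22.9
position: [0.5359, 0.0857, 0.3241]
tool_rot: [0.937, 0.35, -0.0, -0.0]
ft_force: [0.4, 0.2, -1.6]
grip_width: 0.0513
grip_force: 20.0
```

Request:
step_arm(rows=[[0, 0, -0.001, 0, 0, 0], [0, 0, -0.001, 0, 0, 0], [0, 0, 0, 0, 0, 0]])

```text
time: 23.28
position: [0.5359, 0.0857, 0.3223]
tool_rot: [0.937, 0.351, 0.0, -0.0]
ft_force: [0.5, 0.3, -2.5]
grip_width: 0.0515
grip_force: 20.0
```

Request:
step_arm(rows=[[0, 0, -0.0005, 0, 0, 0], [0, 0, -0.0005, 0, 0, 0], [0, 0, 0, 0, 0, 0]])

```text
time: 23.65
position: [0.5359, 0.0857, 0.3213]
tool_rot: [0.937, 0.351, 0.0, -0.0]
ft_force: [-0.6, 0.3, -3.1]
grip_width: 0.0515
grip_force: 20.0
```

Request:
step_arm(rows=[[0, 0, -0.0005, 0, 0, 0], [0, 0, -0.0003, 0, 0, 0], [0, 0, 0, 0, 0, 0]])

```text
time: 24.02
position: [0.5359, 0.0857, 0.3208]
tool_rot: [0.937, 0.351, 0.0, 0.0]
ft_force: [0.3, -0.0, 1.0]
grip_width: 0.0518
grip_force: 20.0
```

Request:
step_arm(rows=[[0, 0, -0.0005, 0, 0, 0], [0, 0, -0.0003, 0, 0, 0], [0, 0, 0, 0, 0, 0]])

```text
time: 24.4
position: [0.536, 0.0858, 0.3206]
tool_rot: [0.937, 0.351, 0.0, 0.0]
ft_force: [-1.8, 0.3, 6.3]
grip_width: 0.0517
grip_force: 20.0
```

It touched the floor at the expected height. I'll release and retreat.

Request:
step_arm(rows=[[0, 0, 0.0006, 0, 0, 0], [0, 0, 0, 0, 0, 0], [0, 0, 0, 0, 0, 0], [0, 0, 0, 0, 0, 0]], jaw=0.08)

```text
time: 24.9
position: [0.5359, 0.0856, 0.3201]
tool_rot: [0.937, 0.35, -0.0, -0.0]
ft_force: [1.2, -0.5, 0.3]
grip_width: 0.0782
grip_force: 0.0
```

Request:
step_arm(rows=[[0, 0, 0.02, 0, 0, 0], [0, 0, 0.04, 0, 0, 0], [0, 0, 0.04, 0, 0, 0], [0, 0, 0.03, 0, 0, 0], [-0.03, -0.03, 0, 0, 0, 0], [-0.03, -0.03, 0, 0, 0, 0], [0, 0, 0, 0, 0, 0], [0, 0, 0, 0, 0, 0]])

```text
time: 25.9
position: [0.4764, 0.0257, 0.4505]
tool_rot: [0.937, 0.35, 0.001, 0.0]
ft_force: [-0.5, 0.2, -0.3]
grip_width: 0.0798
grip_force: 0.0
```

Run:
```python
from fit import *
im,P,T,K,D,r=shot('wrist');print(get_obs()['time'],get_obs()['position'].round(3))
Q=slab(P,(.538,.086),.05,.195,.21);print('cap',len(Q),rect(Q) if len(Q) else 0,np.median(Q[:,2]) if len(Q) else 0)
Q=slab(P,(.538,.086),.04,.126,.14);print('rim',len(Q),rect(Q),np.median(Q[:,2]))
Q=slab(P,(.538,.086),.08,.092,.102);print('plate z',np.median(Q[:,2]),np.percentile(Q[:,2],[10,90]))
cv2.imwrite('pics/w10.png',im)
```

```text
25.95 [0.477 0.026 0.45 ]
cap 1459 (535.9, 85.6, 28.3, 28.9, -56.9) 0.2012072961222841
rim 629 (538.1, 84.9, 61.2, 62.1, -34.7) 0.13141543522933918
plate z 0.09768255244175422 [0.0964509  0.09872882]
```

View pics/w10.png

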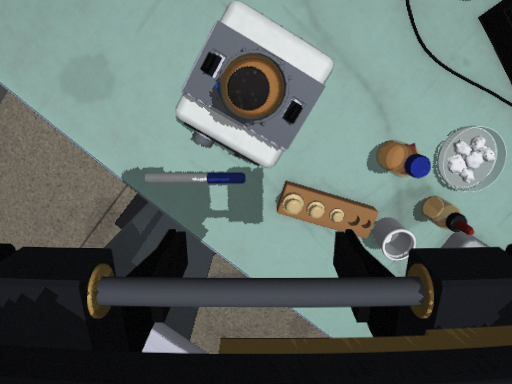

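The bottle stands in the cup at (252,87): cap top z 0.201, level and seated. The bystanders have not moved and the gripper is clear.

```bash
python3 -c "
from rig import hand_in;print(hand_in())"
```

```text
the job is handed in; nothing more can be done
None
```

I clipped the holder onto the mixer and stood the large amber bottle in its cup, then handed the job in at about 26 s. I pressed with about 17 N at most before the click, and the holder sits level, with both hooks showing through their windows. The hand-in call returned no verdict.

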